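# Tap the axle slide of the frame jig home against its hidden stop

## Robot

A 6-joint arm with a two-finger parallel gripper is mounted at the origin on the work surface. World frame = base frame: x ahead of the robot, y to its left, z up, the work surface at z = 0. Lengths are in m, angles in rad, forces in N, time in s.
With the tool pointing down it reaches from about 0.35 to 0.975 m from the base axis. Payload 4.9 kg.
Tool frame: the origin (TCP) lies at the very end of the fingers, on their centre line; the grasp point (between the pads) lies 19 mm behind it; z points along the fingers, y is the line along which they close (so a half turn about z gives the same grasp; the last joint's range is limited). The gripper opens to 85 mm and grips with 20 to 120 N. Pads are 22 mm wide; open, the fingers measure 114 mm over their backs; the gripper's body (76 mm by 85 mm) begins 54 mm behind the grasp point. The pads swing forward as they close: fully open they stand 13 mm farther back than shut.
Start: joints at [1.004, 0.053, 1.613, -0, 1.476, -0.119], TCP at [0.271, 0.563, 0.231] pointing down, gripper open.
Joint ranges: [-3.01, 3.01], [-1.01, 2.22], [0.06, 2.58], [-1.02, 4.17], [0.09, 2.62], [-3.14, 3.14]. Speed limits (rad/s): [2.57, 2.57, 3.14, 3.14, 3.14, 3.14].

## Interface

Orientations are given as a rotation vector (axis times angle).
In Python, from station import ctrl gives the robot as it stands. The module is installed in compiled form; this text tells all that it offers.
- The arm moves only by the tool jog_arm, never from a script. Its argument "steps" is a list of rows, each an object with "delta_rot": the turn, a rotation vector about the tool's x, y, z in degrees, a list of three; "linear": the shift along the tool's x, y, z in m, a list of three; "grip": the finger opening in m, from 0 to 0.0854. In form: [{"delta_rot": [rx, ry, rz], "linear": [x, y, z], "grip": grip}, ...]. A call has 1 to 10 rows; each row shifts and turns the commanded pose from where the row before left it, along the tool's axes as they then stand; what a row does not reach is not made up. A row lasts 1/10 s, in which the tool goes at most 50 mm and 8.59 degrees, less where a joint would pass 70% of its speed; a pose out of reach is approached as far as the arm can. A call with a gripper value outside its range is refused whole. The fingers move at their own pace and stop on an object; "newtons" is the grip in N (left out, the last holds). Time passes only in rows, so rows that do not move let the fingers close. It gives the time, the measured TCP pose, the force, the opening and the grip force at its end, in the units of the state.
- ctrl.get_obs(): the state, without advancing time (a new reading comes with each control period).
- ctrl.get_image(name): name is "side" or "top"; returns (picture, depth): 480x640x3 uint8, red, green, blue; 480x640 float32, m along the optical axis (not along the pixel's ray), 0 where there is no reading.
- ctrl.camera_info(name): a dict with "camera_matrix" (3x3 intrinsics, pixels), "R" (3x3) and "t" (3): a world point X has camera coordinates R X + t. Camera axes: x right, y down, z forward; pixel columns grow to the right and rows downward; lengths in m; the calibration is good to about 2 mm. A picture is of the moment at which its call begins. camera_info takes no time and is no camera call.
- ctrl.finish_job(): hands the job in; it is judged then, once.
The state is a dict: "t": time; "q": joint angles; "dq": joint speeds; "effort": joint torques, N m; "tool_pos": TCP position; "tool_rot": TCP orientation; "contact_force": force on the tool from outside, world axes, zero at the start; "wrist_torque": the same for the moment, N m; "opening": finger opening in m; "grip_force": force on a finger pad.
Only numpy, scipy, OpenCV 4.12 (cv2) and the standard library are available. Lean on these libraries where they do the work, as an engineer would, in place of code of your own. Each camera call takes 0.05 s, during which the arm holds its last target. There are 200 camera calls.

## Task

Take the little mallet from its cork mat in a firm grip and, keeping it upright as you tap and touching the slide with it alone, nudge the aluminium slide of the frame jig in small gentle taps along its channel under the hood until it bears on the rubber-faced stop that you cannot see in there; do not force it against the stop once you feel it. Then stand the mallet upright on its mat again, leaving the slide bearing on the stop and the other things where they are.

Things in the scene. Friction and masses are not known exactly. Their poses are not given: they have to be found in the camera images.
- mallet_handle (a point): Small mallet standing on its head, handle upright, 100 mm high, 0.16 kg. Handle: square wooden bar 22 x 22 mm, from 28 to 100 mm above the mallet's underside. This point is on the handle's axis, 56 mm above the underside; x runs along the head from face to face, z up the handle. In a slack grip it turns about the pads when it pushes; while pushing it must not tip by more than 0.25 rad.
- mallet_foot (a point): Centre of the underside of the mallet's head (axes as mallet_handle). Head: flat-bottomed black block 60 mm (x, with the two pale striking faces at its +x and -x ends) by 34 mm (y), 28 mm high. Either face may strike; they stand 4 mm proud, span 10 to 26 mm above the underside and are 30 mm wide.
- mat: Cork mat fixed on the bench, 140 x 140 x 4 mm, on which the mallet stands; origin at its centre on the bench, so its top is 4 mm above.
- channel (a point): Frame jig, fixed: steel base plate 370 x 170 x 12 mm, from x = -175 to 195 mm; this point is on its top, 12 mm above the bench, on the channel's centre line. x points the way the slide must go (into the hood, away from the robot), z up. Two guide strips 16 mm wide, 12 mm high, 53 mm apart, from x = -40 to 178 mm.
- hood_mouth (a point): Centre of the open end of the jig's grey sheet hood, on the plate's top; axes as channel. The hood is 95 mm wide, 120 mm long, its top 49 mm above the plate. The hidden stop, a rubber-faced plate across the channel, has its face 22 to 82 mm inside this mouth, different every time. It yields about 1 mm for every 5 N; over 12 N on it is too much.
- slide_rear (a point): Centre of the rear face, to be struck, of the loose aluminium slide in the channel: 120 (x) x 50 (y) x 36 mm high, 0.3 to 0.65 kg. 18 mm above the plate; x points to the nose, 120 mm ahead. A pin 16 mm across, 12 mm high, stands on top 20 mm ahead of the rear. Drag 1 to 3.5 N; 25 to 100 mm to go; at the stop the rubber may push it back 1 mm, staying in touch.
- bearing: Bystander, to be left alone: steel bearing ring, 32 mm across, 9 mm high, lying on the jig's plate beside the channel; origin at its underside.
- spacer: Bystander, to be left alone: dark spacer ring, 28 mm across, 14 mm high, lying on the jig's plate beside the hood; origin at its underside.
- screwdriver: Bystander, to be left alone: screwdriver lying on the bench beyond the mat; origin at its underside.
- spanner: Bystander, to be left alone: spanner lying on the bench to the right of the jig; origin at its underside.
- caliper: Bystander, to be left alone: dark brake caliper, 70 x 35 x 38 mm, on the bench at the far right; origin at its underside.
- grease: Bystander, to be left alone: small jar, 56 mm across, 75 mm high, on the bench left of the mat; origin at its underside.
- hub: Bystander, to be left alone: aluminium hub shell, cylinder 44 mm across, 60 mm high, standing on the bench at the right; origin at its underside.

How it is judged:
By the outcome, as a careful person would: the job done as asked, in the order asked, and still so for the second after the job is handed in, with the robot touching nothing.
It also fails if it takes over 67 s, if anything falls off the work surface, if the arm or the gripper's body presses on something with over 40 N, if the wrist force passes 120 N, or if a joint passes its speed limit or range.

## Working session

There is one attempt and no reset: what is moved stays moved. The work goes in short steps, Python scripts to look and compute and a tool call to move; the robot and the scene stay as the last step left them, time stands still between calls to the robot, and variables do not carry over. Pictures are saved under pics/ and viewed, at most 10 in all, crops included, and the job is handed in when it is done.

Besides the shell and the picture viewer there is one more tool, called as a command line: name --argument value ..., lists and objects as JSON in quotes. jog_arm: Moves the arm, as the interface text tells. Its arguments: {"type":"object","properties":{"steps":{"type":"array"},"newtons":{"type":"number"}},"required":["steps"]}

```bash
mkdir -p pics
cat > h.py <<'E'
import numpy as np, cv2
from station import ctrl
def grab(n):
    im,d=ctrl.get_image(n); i=ctrl.camera_info(n)
    np.savez(f'{n}.npz',im=im,d=d,K=i['camera_matrix'],R=i['R'],t=i['t']); return im,d
def cloud(n):
    z=np.load(f'{n}.npz'); d=z['d']; v,u=np.mgrid[:480,:640]
    c=np.stack([u,v,np.ones_like(u)],-1)@np.linalg.inv(z['K']).T*d[...,None]
    P=(c-z['t'])@z['R']; P[d==0]=np.nan; return P,z['im']
E
python3 - <<'E'
from h import *
for n in('top','side'):
    im,d=grab(n); cv2.imwrite(f'pics/{n}0.png',im[...,::-1])
print({k:np.round(v,3) for k,v in ctrl.get_obs().items()})
E
```

```text
{'t': np.float64(0.1), 'q': array([ 1.004,  0.053,  1.614,  0.   ,  1.476, -0.119]), 'dq': array([ 0.   , -0.002, -0.003,  0.   ,  0.001,  0.   ]), 'effort': array([ 0.0000e+00, -3.9490e+01, -3.7136e+01, -0.0000e+00,  4.0000e-03,
        0.0000e+00]), 'tool_pos': array([0.27 , 0.563, 0.23 ]), 'tool_rot': array([-6.970e-01, -3.063e+00,  3.000e-03]), 'contact_force': array([ 0.357,  0.352, -0.424]), 'wrist_torque': array([-0.022,  0.024, -0.072]), 'grip_force': np.float64(0.0), 'opening': np.float64(0.085)}
```

View pics/top0.png

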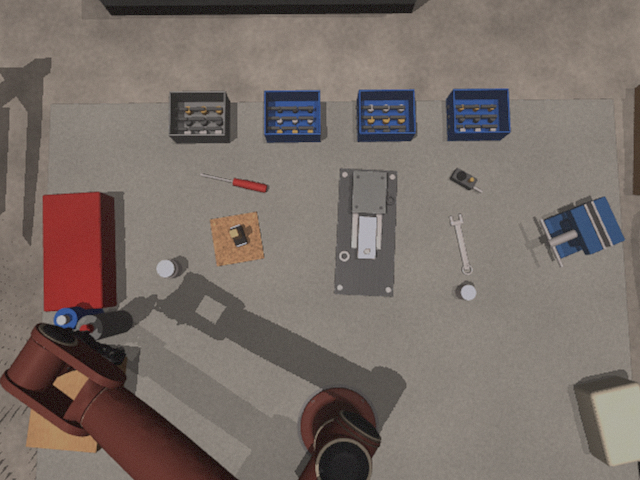

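View pics/side0.png

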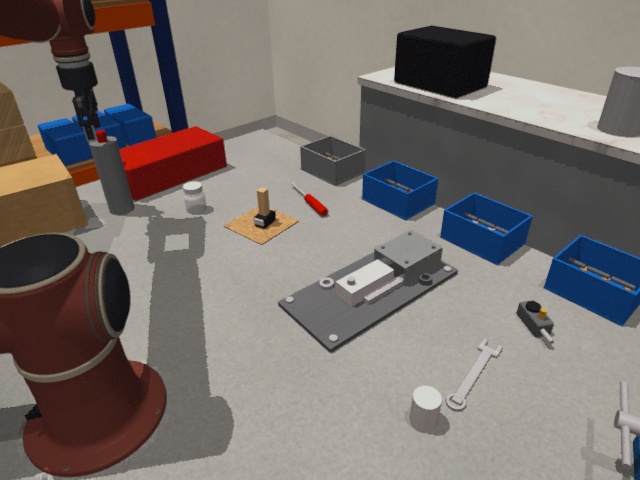

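Top view: the mat is at about (238,239) with the mallet at (238,233). The jig plate spans (336–397, 168–296), with the slide at (367,237) and the hood at (370,190). The side view shows the same layout, and nothing blocks the path. Next I'll measure these.

Run:
```python
from h import *
P,im=cloud('top'); hsv=cv2.cvtColor(im,cv2.COLOR_RGB2HSV)
def show(n,m):
    q=P[m]; print(n,len(q),np.round(np.nanmedian(q,0),4),np.round(np.nanmin(q,0),3),np.round(np.nanmax(q,0),3))
def rect(n,m):
    r=cv2.minAreaRect((P[m][:,:2]*1000).astype(np.float32)); print(n,m.sum(),'rect',np.round(r[0],1),np.round(r[1],1),round(r[2],1),'z',np.round(np.nanmedian(P[m][:,2]),4))
def box(u0,u1,v0,v1):
    m=np.zeros((480,640),bool); m[v0:v1,u0:u1]=1; return m
z=P[...,2]
b=box(200,275,205,272)
rect('mat',b&(hsv[...,1]>90)&(z<.02)&(z>-.01))
rect('handletop',b&(z>.09)); rect('head',b&(z>.022)&(z<.05))
j=box(325,405,160,305)
rect('plate',j&(z>.007)&(z<.018))
rect('hood',j&(z>.055)&(z<.075)&box(345,392,160,215))
rect('slide',j&(z>.04)&(z<.053)&box(350,382,212,268))
rect('pin',j&(z>.054)&box(350,382,216,268))
rect('strips',j&(z>.02)&(z<.028)&box(345,392,216,268))
show('floor',box(280,320,200,260))
Q,ims=cloud('side')
z=Q[...,2]; u=box(225,300,180,242)
q=Q[u&(z>.05)&(z<.12)]; print('side handle',np.nanmin(q,0).round(4),np.nanmax(q,0).round(4),np.nanmedian(q,0).round(4))
h=Q[u&(z>.01)&(z<.03)];print('side head',np.nanmin(h,0).round(4),np.nanmax(h,0).round(4))
s=box(335,400,255,305); q=Q[s&(z>.044)&(z<.052)]; print('side slidetop',cv2.minAreaRect((q[:,:2]*1000).astype(np.float32)))
q=Q[box(370,445,230,270)&(z>.055)&(z<.07)]; print('side hoodtop',cv2.minAreaRect((q[:,:2]*1000).astype(np.float32)),np.nanmedian(q[:,2]))
c=np.hstack([cv2.resize(im[205:275,200:275],None,fx=5,fy=5,interpolation=2),cv2.resize(im[160:300,330:404],None,fx=2.5,fy=2.5,interpolation=2),cv2.resize(ims[175:245,225:300],None,fx=3,fy=5,interpolation=2)])
cv2.imwrite('pics/crop1.png',c[...,::-1])
i=ctrl.camera_info('top');print(np.round(i['camera_matrix'],1),np.round(i['R'],3),np.round(i['t'],3))
```

```text
mat 1943 rect [537.3 288.5] [138.8 139.2] 9.1 z 0.0039
handletop 72 rect [544.5 281.6] [21.8 22.2] 20.7 z 0.1025
head 162 rect [545.2 281.5] [61.  33.6] 20.5 z 0.0314
plate 4292 rect [555.3 -82.9] [229.6 423.4] 88.0 z 0.0121
hood 1361 rect [662.3 -94.9] [ 95.4 121.2] 86.6 z 0.0613
slide 685 rect [533.8 -87. ] [ 50.2 120.4] 86.4 z 0.0477
pin 42 rect [533.7 -84.6] [ 32.9 119.4] 76.4 z 0.0572
strips 307 rect [527.4 -93.5] [115.6 148.2] 77.8 z 0.0241
floor 2400 [5.616e-01 1.033e-01 1.000e-04] [ 0.474  0.046 -0.01 ] [0.65  0.162 0.011]
side handle [0.5279 0.2643 0.0501] [0.558  0.2913 0.107 ] [0.5371 0.272  0.0821]
side head [0.5096 0.2528 0.0106] [0.7253 0.3963 0.03  ]
side slidetop ((530.9129638671875, -89.61146545410156), (53.37236022949219, 122.06315612792969), 86.70994567871094)
side hoodtop ((659.921875, -98.07215118408203), (97.90314483642578, 123.18904113769531), 87.3344497680664) 0.061214119143717285
[[488.    0.  321. ]
 [  0.  488.  234.9]
 [  0.    0.    1. ]] [[-0.012 -1.     0.007]
 [-0.996  0.012 -0.091]
 [ 0.091 -0.008 -0.996]] [0.048 0.542 1.385]
```

View pics/crop1.png

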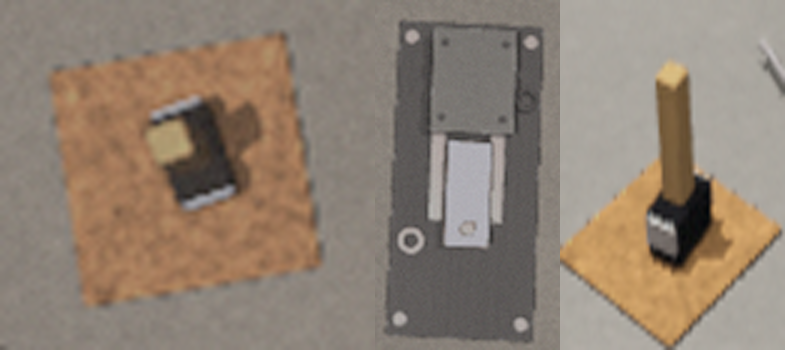

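The crop shows a mallet yaw of about +20.6° and a slide/hood yaw of about −3.5°. Sizes and heights match the figures given. First I'll turn the tool so it closes along the mallet's x.

jog_arm --steps '[{"delta_rot": [0,0,7.3],"linear": [0,0,0],"grip": 0.085},{"delta_rot": [0,0,7.3],"linear": [0,0,0],"grip": 0.085},{"delta_rot": [0,0,7.3],"linear": [0,0,0],"grip": 0.085},{"delta_rot": [0,0,7.3],"linear": [0,0,0],"grip": 0.085},{"delta_rot": [0,0,7.3],"linear": [0,0,0],"grip": 0.085},{"delta_rot": [0,0,7.2],"linear": [0,0,0],"grip": 0.085}]' --newtons 100

```text
t: 0.7
tool_pos: [0.2704, 0.563, 0.2306]
tool_rot: [1.794, 2.579, -0.002]
contact_force: [0.1, -1.0, 0.4]
opening: 0.0847
grip_force: 0.0
```

jog_arm --steps '[{"delta_rot": [0,0,0],"linear": [-0.04,0.0175,0],"grip": 0.085},{"delta_rot": [0,0,0],"linear": [-0.04,0.0175,0],"grip": 0.085},{"delta_rot": [0,0,0],"linear": [-0.04,0.0175,0],"grip": 0.085},{"delta_rot": [0,0,0],"linear": [-0.04,0.0175,0],"grip": 0.085},{"delta_rot": [0,0,0],"linear": [-0.04,0.0175,0],"grip": 0.085},{"delta_rot": [0,0,0],"linear": [-0.04,0.0175,0],"grip": 0.085},{"delta_rot": [0,0,0],"linear": [-0.04,0.0175,0],"grip": 0.085},{"delta_rot": [0,0,0],"linear": [-0.04,0.0175,0],"grip": 0.085},{"delta_rot": [0,0,0],"linear": [-0.04,0.0175,0],"grip": 0.085},{"delta_rot": [0,0,0],"linear": [0,0,0],"grip": 0.085}]'

```text
t: 1.7
tool_pos: [0.5476, 0.2782, 0.2306]
tool_rot: [1.794, 2.578, -0.002]
contact_force: [0.1, 0.7, -0.1]
opening: 0.0847
grip_force: 0.0
```

```bash
cat >> h.py <<'E'
from scipy.spatial.transform import Rotation as Ro
def go(p,yaw):
    "tool-frame shift (m) and turn (deg) to TCP p, straight down, tool y at yaw deg"
    o=ctrl.get_obs(); R=Ro.from_rotvec(o['tool_rot']); a=np.radians(yaw); y=np.array([np.cos(a),np.sin(a),0]); z=np.array([0,0,-1.])
    T=Ro.from_matrix(np.c_[np.cross(y,z),y,z])
    print('t',o['t'].round(2),'pos',o['tool_pos'].round(4),'turn',np.degrees((R.inv()*T).as_rotvec()).round(2),'shift now',R.inv().apply(p-o['tool_pos']).round(4),'after turn',T.inv().apply(p-o['tool_pos']).round(4),'F',o['contact_force'].round(2),'M',o['wrist_torque'].round(3),'open',o['opening'].round(4),o['grip_force'].round(1))
E
python3 -c "
from h import *
go([.544,.280,.043],20.6)"
```

```text
Traceback (most recent call last):
  File "h.py", line 15, in go
    print('t',o['t'].round(2),'pos',o['tool_pos'].round(4),'turn',np.degrees((R.inv()*T).as_rotvec()).round(2),'shift now',R.inv().apply(p-o['tool_pos']).round(4),'after turn',T.inv().apply(p-o['tool_pos']).round(4),'F',o['contact_force'].round(2),'M',o['wrist_torque'].round(3),'open',o['opening'].round(4),o['grip_force'].round(1))
              ^^^^^^^^^^^^
AttributeError: 'float' object has no attribute 'round'
```

jog_arm --steps '[{"delta_rot": [0,0,0],"linear": [0.003,-0.003,0.03],"grip": 0.085},{"delta_rot": [0,0,0],"linear": [0,0,0.04],"grip": 0.085},{"delta_rot": [0,0,0],"linear": [0,0,0.04],"grip": 0.085},{"delta_rot": [0,0,0],"linear": [0,0,0.04],"grip": 0.085},{"delta_rot": [0,0,0],"linear": [0,0,0.03],"grip": 0.085},{"delta_rot": [0,0,0],"linear": [0,0,0.0075],"grip": 0.085},{"delta_rot": [0,0,0],"linear": [0,0,0],"grip": 0.085}]'

```text
t: 2.4
tool_pos: [0.5396, 0.2837, 0.0423]
tool_rot: [-1.786, -2.582, 0.004]
contact_force: [0.4, 0.1, 0.8]
opening: 0.0854
grip_force: 0.0
```

```bash
sed -i "s/o\['t'\].round(2)/round(float(o['t']),2)/" h.py
python3 -c "
from h import *
go([.544,.280,.043],20.6)
im,d=grab('side');cv2.imwrite('pics/s1.png',cv2.resize(im[130:260,190:340],None,fx=4,fy=4)[...,::-1])"
```

```text
Traceback (most recent call last):
  File "h.py", line 15, in go
    print('t',round(float(o['t']),2),'pos',o['tool_pos'].round(4),'turn',np.degrees((R.inv()*T).as_rotvec()).round(2),'shift now',R.inv().apply(p-o['tool_pos']).round(4),'after turn',T.inv().apply(p-o['tool_pos']).round(4),'F',o['contact_force'].round(2),'M',o['wrist_torque'].round(3),'open',o['opening'].round(4),o['grip_force'].round(1))
                                                                                                                                                                                                                                                                                                     ^^^^^^^^^^^^^^^^^^
AttributeError: 'float' object has no attribute 'round'
```

```bash
sed -i "s/o\['opening'\].round(4),o\['grip_force'\].round(1)/round(float(o['opening']),4),round(float(o['grip_force']),1)/" h.py
python3 -c "
from h import *
im,d=grab('side');cv2.imwrite('pics/s1.png',cv2.resize(im[130:260,190:340],None,fx=4,fy=4)[...,::-1])
go([.544,.280,.043],20.6)"
```

```text
t 2.45 pos [0.5411 0.2842 0.0444] turn [ 0.02 -0.    0.07] shift now [-0.0049  0.0012  0.0014] after turn [-0.0049  0.0012  0.0014] F [-0.24  0.26  0.73] M [-0.002 -0.04  -0.007] open 0.0852 0.0
```

View pics/s1.png

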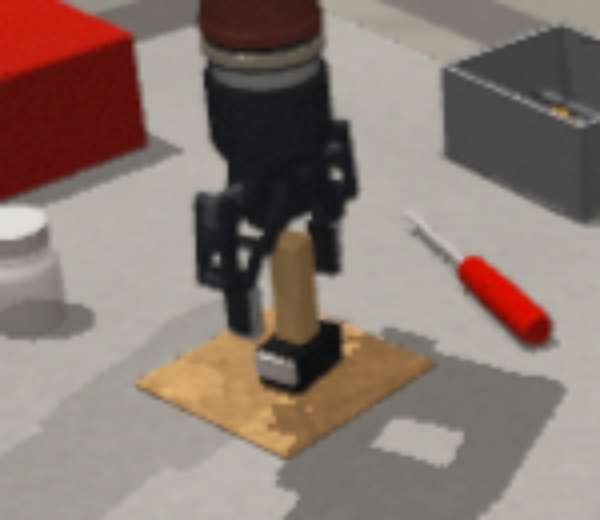

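Fingers straddle the handle (crop column about 295) along the head axis. They are a few mm off sideways, which agrees with the numbers. I'll correct that and close.

jog_arm --steps '[{"delta_rot": [0,0,0],"linear": [-0.004,0.001,0.001],"grip": 0.085},{"delta_rot": [0,0,0],"linear": [0,0,0],"grip": 0.04},{"delta_rot": [0,0,0],"linear": [0,0,0],"grip": 0.03},{"delta_rot": [0,0,0],"linear": [0,0,0],"grip": 0.0},{"delta_rot": [0,0,0],"linear": [0,0,0],"grip": 0.0},{"delta_rot": [0,0,0],"linear": [0,0,0],"grip": 0.0},{"delta_rot": [0,0,0],"linear": [0,0,0],"grip": 0.0},{"delta_rot": [0,0,0],"linear": [0,0,0],"grip": 0.0},{"delta_rot": [0,0,0],"linear": [0,0,0],"grip": 0.0}]' --newtons 100

```text
t: 3.35
tool_pos: [0.5437, 0.2805, 0.0432]
tool_rot: [1.787, 2.583, 0.001]
contact_force: [-0.9, 0.5, 2.7]
opening: 0.0209
grip_force: 97.4
```

```bash
python3 -c "
from h import *
go([.544,.280,.043],20.6)"
```

```text
t 3.35 pos [0.5437 0.2805 0.0432] turn [ 0.04 -0.    0.05] shift now [-0.0006  0.0001  0.0002] after turn [-0.0006  0.0001  0.0002] F [-0.9   0.45  2.7 ] M [ 0.041 -0.02  -0.014] open 0.0209 97.4
```

jog_arm --steps '[{"delta_rot": [0,0,0],"linear": [0,0,-0.01],"grip": 0.0},{"delta_rot": [0,0,0],"linear": [0,0,-0.02],"grip": 0.0},{"delta_rot": [0,0,6],"linear": [0,0,-0.02],"grip": 0.0},{"delta_rot": [0,0,6],"linear": [0,0,-0.02],"grip": 0.0},{"delta_rot": [0,0,6],"linear": [0,0,-0.01],"grip": 0.0},{"delta_rot": [0,0,6.1],"linear": [0,0,0],"grip": 0.0},{"delta_rot": [0,0,0],"linear": [0,0,0],"grip": 0.0}]'

```text
t: 4.05
tool_pos: [0.5432, 0.2803, 0.1231]
tool_rot: [-2.287, -2.154, 0.0]
contact_force: [-0.4, 0.4, -2.2]
opening: 0.0204
grip_force: 97.1
```

jog_arm --steps '[{"delta_rot": [0,0,0],"linear": [-0.02,-0.005,0],"grip": 0.0},{"delta_rot": [0,0,0],"linear": [-0.04,-0.01,0],"grip": 0.0},{"delta_rot": [0,0,0],"linear": [-0.045,-0.012,0],"grip": 0.0},{"delta_rot": [0,0,0],"linear": [-0.045,-0.012,0],"grip": 0.0},{"delta_rot": [0,0,0],"linear": [-0.045,-0.012,0],"grip": 0.0},{"delta_rot": [0,0,0],"linear": [-0.045,-0.012,0],"grip": 0.0},{"delta_rot": [0,0,0],"linear": [-0.045,-0.012,0],"grip": 0.0},{"delta_rot": [0,0,0],"linear": [-0.045,-0.012,0],"grip": 0.0},{"delta_rot": [0,0,0],"linear": [-0.03,-0.007,0],"grip": 0.0},{"delta_rot": [0,0,0],"linear": [-0.008,0,0],"grip": 0.0}]'

```text
t: 5.05
tool_pos: [0.4259, -0.0834, 0.1222]
tool_rot: [-2.289, -2.151, 0.002]
contact_force: [0.2, -0.6, -1.8]
opening: 0.0206
grip_force: 97.4
```

jog_arm --steps '[{"delta_rot": [0,0,0],"linear": [0,0,0],"grip": 0.0},{"delta_rot": [0,0,0],"linear": [0,0,0],"grip": 0.0}]'

```text
t: 5.25
tool_pos: [0.4273, -0.0806, 0.1225]
tool_rot: [-2.285, -2.154, -0.0]
contact_force: [-0.5, 0.9, -1.4]
opening: 0.0207
grip_force: 97.4
```

```bash
python3 -c "
from h import *
im,d=grab('side');im2,_=grab('top')
cv2.imwrite('pics/s2.png',np.hstack([cv2.resize(im[200:350,250:400],(400,400)),cv2.resize(im2[200:310,320:430],(400,400))])[...,::-1])
go([.4276,-.0819,.054],-3.5)"
```

```text
t 5.35 pos [ 0.4275 -0.0802  0.1226] turn [-0.03 -0.03  0.18] shift now [-0.0017  0.0002  0.0686] after turn [-0.0017  0.0002  0.0686] F [-0.34  0.16 -0.93] M [-0.003  0.025 -0.008] open 0.0209 97.4
```

View pics/s2.png

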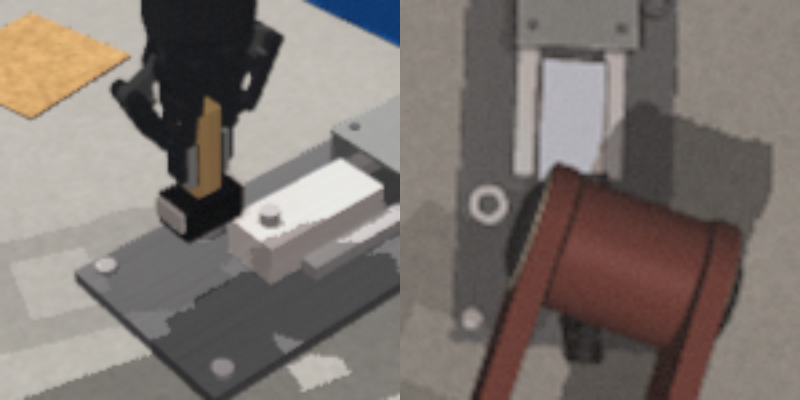

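The mallet is held upright behind the slide, seen at left-panel (200,200) against the slide's rear at (250,240). Now I'll lower it.

jog_arm --steps '[{"delta_rot": [0,0,0],"linear": [-0.001,0,0.02],"grip": 0.0},{"delta_rot": [0,0,0],"linear": [0,0,0.02],"grip": 0.0},{"delta_rot": [0,0,0],"linear": [0,0,0.015],"grip": 0.0},{"delta_rot": [0,0,0],"linear": [0,0,0.009],"grip": 0.0},{"delta_rot": [0,0,0],"linear": [0,0,0.0045],"grip": 0.0},{"delta_rot": [0,0,0],"linear": [0,0,0],"grip": 0.0}]'

```text
t: 5.95
tool_pos: [0.4272, -0.0818, 0.054]
tool_rot: [-2.286, -2.154, 0.001]
contact_force: [0.6, 0.2, -1.8]
opening: 0.0211
grip_force: 97.4
```

```bash
python3 -c "
from h import *
im,d=grab('side')
cv2.imwrite('pics/s3.png',cv2.resize(im[220:340,270:430],(800,600))[...,::-1])
go([.4276,-.0819,.054],-3.5)"
```

```text
t 6.0 pos [ 0.4277 -0.0821  0.0546] turn [0.02 0.   0.09] shift now [ 0.0002 -0.0001  0.0006] after turn [ 0.0002 -0.0001  0.0006] F [-0.47  0.12 -1.29] M [ 0.024 -0.016  0.03 ] open 0.0213 97.4
```

View pics/s3.png

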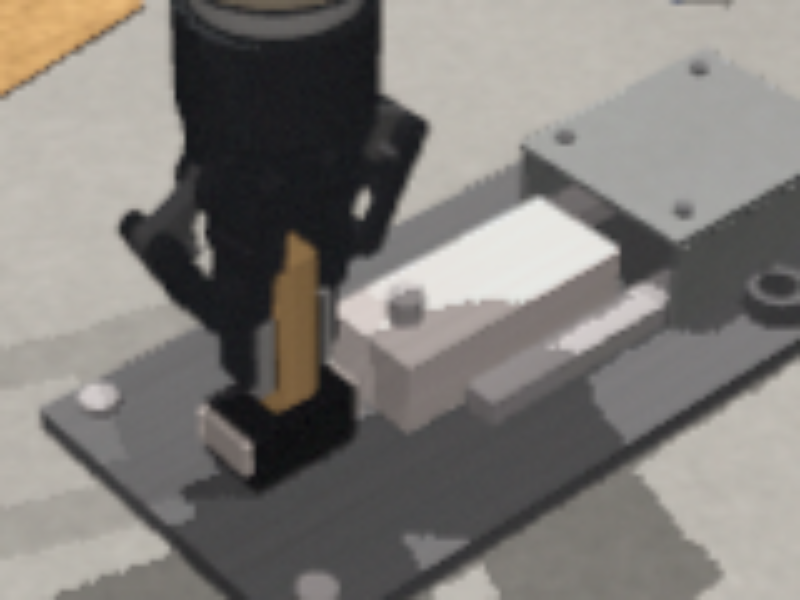

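The mallet sits upright 15 mm behind the slide's rear face at (370,370). I'll advance, make contact, then push through the first stretch, which is sure to be free.

jog_arm --steps '[{"delta_rot": [0,0,0],"linear": [0,0.005,0],"grip": 0.0},{"delta_rot": [0,0,0],"linear": [0,0.004,0],"grip": 0.0},{"delta_rot": [0,0,0],"linear": [0,0.002,0],"grip": 0.0},{"delta_rot": [0,0,0],"linear": [0,0.002,0],"grip": 0.0},{"delta_rot": [0,0,0],"linear": [0,0.002,0],"grip": 0.0},{"delta_rot": [0,0,0],"linear": [0,0.002,0],"grip": 0.0},{"delta_rot": [0,0,0],"linear": [0,0.002,0],"grip": 0.0},{"delta_rot": [0,0,0],"linear": [0,0.002,0],"grip": 0.0}]'

```text
t: 6.8
tool_pos: [0.4481, -0.0835, 0.054]
tool_rot: [-2.287, -2.153, 0.001]
contact_force: [-1.8, 0.6, -2.1]
opening: 0.021
grip_force: 97.4
```

jog_arm --steps '[{"delta_rot": [0,0,0],"linear": [0,0.002,0],"grip": 0.0},{"delta_rot": [0,0,0],"linear": [0,0.002,0],"grip": 0.0},{"delta_rot": [0,0,0],"linear": [0,0.002,0],"grip": 0.0},{"delta_rot": [0,0,0],"linear": [0,0.002,0],"grip": 0.0}]'

```text
t: 7.2
tool_pos: [0.4564, -0.0841, 0.0542]
tool_rot: [-2.287, -2.153, 0.0]
contact_force: [-1.2, -0.0, -2.6]
opening: 0.0211
grip_force: 97.4
```

jog_arm --steps '[{"delta_rot": [0,0,0],"linear": [0,0,0],"grip": 0.0},{"delta_rot": [0,0,0],"linear": [0,0,0],"grip": 0.0}]'

```text
t: 7.4
tool_pos: [0.4567, -0.0842, 0.0546]
tool_rot: [2.287, 2.153, 0.001]
contact_force: [-1.1, -0.3, -2.0]
opening: 0.0209
grip_force: 97.3
```

```bash
python3 -c "
from h import *
im,d=grab('side')
cv2.imwrite('pics/s4.png',cv2.resize(im[220:340,270:430],(800,600))[...,::-1])
go([.4276,-.0819,.054],-3.5)"
```

```text
t 7.45 pos [ 0.4567 -0.0841  0.0546] turn [0.07 0.01 0.04] shift now [ 0.0005 -0.0292  0.0006] after turn [ 0.0005 -0.0292  0.0006] F [ 0.08  0.23 -1.19] M [0.019 0.026 0.015] open 0.0205 97.3
```

View pics/s4.png

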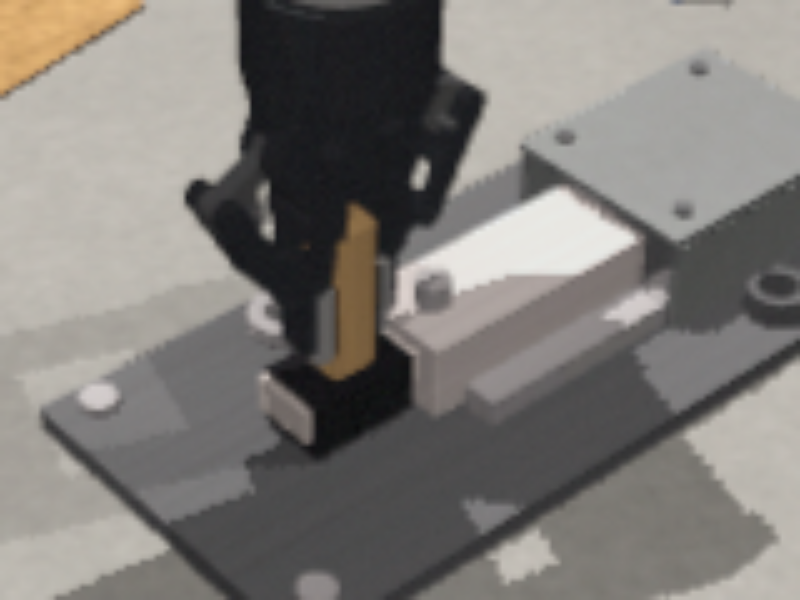

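The slide moved about 14 mm: the pin went from (407,305) to (435,290), and the mallet stays upright. Drag is about 1.5 N. I'll push 10 mm more, which is still sure to be free, then go in 2 mm taps checking the force each time.

jog_arm --steps '[{"delta_rot": [0,0,0],"linear": [0,0.002,0],"grip": 0.0},{"delta_rot": [0,0,0],"linear": [0,0.002,0],"grip": 0.0},{"delta_rot": [0,0,0],"linear": [0,0.002,0],"grip": 0.0},{"delta_rot": [0,0,0],"linear": [0,0.002,0],"grip": 0.0},{"delta_rot": [0,0,0],"linear": [0,0.002,0],"grip": 0.0},{"delta_rot": [0,0,0],"linear": [0,0,0],"grip": 0.0}]'

```text
t: 8.05
tool_pos: [0.4667, -0.0847, 0.0544]
tool_rot: [2.287, 2.153, 0.001]
contact_force: [0.2, -0.3, -2.2]
opening: 0.0208
grip_force: 97.3
```

jog_arm --steps '[{"delta_rot": [0,0,0],"linear": [0,0.001,0],"grip": 0.0},{"delta_rot": [0,0,0],"linear": [0,0.001,0],"grip": 0.0},{"delta_rot": [0,0,0],"linear": [0,0,0],"grip": 0.0}]'

```text
t: 8.35
tool_pos: [0.4683, -0.0848, 0.0543]
tool_rot: [2.287, 2.153, 0.0]
contact_force: [-0.0, 0.1, -0.4]
opening: 0.0207
grip_force: 97.3
```

jog_arm --steps '[{"delta_rot": [0,0,0],"linear": [0,0.001,0],"grip": 0.0},{"delta_rot": [0,0,0],"linear": [0,0.001,0],"grip": 0.0},{"delta_rot": [0,0,0],"linear": [0,0,0],"grip": 0.0}]'

```text
t: 8.65
tool_pos: [0.4704, -0.0849, 0.0543]
tool_rot: [2.287, 2.153, 0.0]
contact_force: [0.5, 0.3, -2.1]
opening: 0.0208
grip_force: 97.3
```

jog_arm --steps '[{"delta_rot": [0,0,0],"linear": [0,0.001,0],"grip": 0.0},{"delta_rot": [0,0,0],"linear": [0,0.001,0],"grip": 0.0},{"delta_rot": [0,0,0],"linear": [0,0,0],"grip": 0.0}]'

```text
t: 8.95
tool_pos: [0.4724, -0.085, 0.0543]
tool_rot: [2.287, 2.153, 0.0]
contact_force: [-0.7, -0.0, -1.8]
opening: 0.021
grip_force: 97.3
```

jog_arm --steps '[{"delta_rot": [0,0,0],"linear": [0,0.001,0],"grip": 0.0},{"delta_rot": [0,0,0],"linear": [0,0.001,0],"grip": 0.0},{"delta_rot": [0,0,0],"linear": [0,0,0],"grip": 0.0}]'

```text
t: 9.25
tool_pos: [0.4744, -0.0852, 0.0543]
tool_rot: [2.287, 2.153, 0.0]
contact_force: [-1.0, 0.8, -1.6]
opening: 0.0205
grip_force: 97.3
```

jog_arm --steps '[{"delta_rot": [0,0,0],"linear": [0,0.001,0],"grip": 0.0},{"delta_rot": [0,0,0],"linear": [0,0.001,0],"grip": 0.0},{"delta_rot": [0,0,0],"linear": [0,0,0],"grip": 0.0}]'

```text
t: 9.55
tool_pos: [0.4764, -0.0853, 0.0544]
tool_rot: [2.287, 2.153, 0.0]
contact_force: [-1.0, -0.1, -1.4]
opening: 0.0211
grip_force: 97.3
```

jog_arm --steps '[{"delta_rot": [0,0,0],"linear": [0,0.001,0],"grip": 0.0},{"delta_rot": [0,0,0],"linear": [0,0.001,0],"grip": 0.0},{"delta_rot": [0,0,0],"linear": [0,0,0],"grip": 0.0}]'

```text
t: 9.85
tool_pos: [0.4784, -0.0854, 0.0544]
tool_rot: [2.287, 2.153, 0.0]
contact_force: [-0.5, -0.5, -2.1]
opening: 0.0206
grip_force: 97.3
```

jog_arm --steps '[{"delta_rot": [0,0,0],"linear": [0,0.001,0],"grip": 0.0},{"delta_rot": [0,0,0],"linear": [0,0.001,0],"grip": 0.0},{"delta_rot": [0,0,0],"linear": [0,0,0],"grip": 0.0}]'

```text
t: 10.15
tool_pos: [0.4804, -0.0855, 0.0543]
tool_rot: [2.287, 2.153, 0.0]
contact_force: [-0.9, -0.1, -1.6]
opening: 0.021
grip_force: 97.3
```

jog_arm --steps '[{"delta_rot": [0,0,0],"linear": [0,0.001,0],"grip": 0.0},{"delta_rot": [0,0,0],"linear": [0,0.001,0],"grip": 0.0},{"delta_rot": [0,0,0],"linear": [0,0,0],"grip": 0.0}]'

```text
t: 10.45
tool_pos: [0.4824, -0.0856, 0.0543]
tool_rot: [2.287, 2.153, 0.0]
contact_force: [-0.8, 0.5, -1.5]
opening: 0.021
grip_force: 97.3
```

jog_arm --steps '[{"delta_rot": [0,0,0],"linear": [0,0.001,0],"grip": 0.0},{"delta_rot": [0,0,0],"linear": [0,0.001,0],"grip": 0.0},{"delta_rot": [0,0,0],"linear": [0,0,0],"grip": 0.0}]'

```text
t: 10.75
tool_pos: [0.4844, -0.0858, 0.0543]
tool_rot: [2.287, 2.153, 0.0]
contact_force: [-1.3, 0.1, -1.5]
opening: 0.021
grip_force: 97.3
```

jog_arm --steps '[{"delta_rot": [0,0,0],"linear": [0,0.001,0],"grip": 0.0},{"delta_rot": [0,0,0],"linear": [0,0.001,0],"grip": 0.0},{"delta_rot": [0,0,0],"linear": [0,0,0],"grip": 0.0}]'

```text
t: 11.05
tool_pos: [0.4864, -0.0859, 0.0543]
tool_rot: [2.287, 2.153, 0.0]
contact_force: [-1.6, -0.5, -1.6]
opening: 0.0208
grip_force: 97.3
```

jog_arm --steps '[{"delta_rot": [0,0,0],"linear": [0,0.001,0],"grip": 0.0},{"delta_rot": [0,0,0],"linear": [0,0,0],"grip": 0.0},{"delta_rot": [0,0,0],"linear": [0,0,0],"grip": 0.0}]'

```text
t: 11.35
tool_pos: [0.4873, -0.0859, 0.0543]
tool_rot: [2.287, 2.153, 0.0]
contact_force: [-0.4, 0.5, -1.7]
opening: 0.0208
grip_force: 97.3
```

Only noise, so I'll carry on.

jog_arm --steps '[{"delta_rot": [0,0,0],"linear": [0,0.001,0],"grip": 0.0},{"delta_rot": [0,0,0],"linear": [0,0.001,0],"grip": 0.0},{"delta_rot": [0,0,0],"linear": [0,0,0],"grip": 0.0}]'

```text
t: 11.65
tool_pos: [0.4894, -0.0861, 0.0543]
tool_rot: [2.287, 2.153, 0.0]
contact_force: [-0.8, 0.6, -1.9]
opening: 0.021
grip_force: 97.3
```

jog_arm --steps '[{"delta_rot": [0,0,0],"linear": [0,0.001,0],"grip": 0.0},{"delta_rot": [0,0,0],"linear": [0,0.001,0],"grip": 0.0},{"delta_rot": [0,0,0],"linear": [0,0,0],"grip": 0.0}]'

```text
t: 11.95
tool_pos: [0.4914, -0.0862, 0.0543]
tool_rot: [2.287, 2.153, 0.0]
contact_force: [-0.0, -0.6, -2.0]
opening: 0.0203
grip_force: 97.3
```

jog_arm --steps '[{"delta_rot": [0,0,0],"linear": [0,0.001,0],"grip": 0.0},{"delta_rot": [0,0,0],"linear": [0,0.001,0],"grip": 0.0},{"delta_rot": [0,0,0],"linear": [0,0,0],"grip": 0.0}]'

```text
t: 12.25
tool_pos: [0.4934, -0.0863, 0.0543]
tool_rot: [2.287, 2.153, 0.0]
contact_force: [-2.0, -0.2, -2.5]
opening: 0.0209
grip_force: 97.3
```

jog_arm --steps '[{"delta_rot": [0,0,0],"linear": [0,0.001,0],"grip": 0.0},{"delta_rot": [0,0,0],"linear": [0,0,0],"grip": 0.0}]'

```text
t: 12.45
tool_pos: [0.4943, -0.0864, 0.0543]
tool_rot: [2.287, 2.153, 0.0]
contact_force: [-0.9, -0.1, -1.5]
opening: 0.0211
grip_force: 97.3
```

jog_arm --steps '[{"delta_rot": [0,0,0],"linear": [0,0.001,0],"grip": 0.0},{"delta_rot": [0,0,0],"linear": [0,0.001,0],"grip": 0.0},{"delta_rot": [0,0,0],"linear": [0,0,0],"grip": 0.0}]'

```text
t: 12.75
tool_pos: [0.4961, -0.0864, 0.0542]
tool_rot: [-2.287, -2.153, 0.001]
contact_force: [-2.7, 0.6, -1.3]
opening: 0.0212
grip_force: 97.4
```

jog_arm --steps '[{"delta_rot": [0,0,0],"linear": [0,0.0005,0],"grip": 0.0},{"delta_rot": [0,0,0],"linear": [0,0,0],"grip": 0.0},{"delta_rot": [0,0,0],"linear": [0,0,0],"grip": 0.0}]'

```text
t: 13.05
tool_pos: [0.4963, -0.0864, 0.0541]
tool_rot: [-2.287, -2.153, 0.001]
contact_force: [-5.3, -0.0, -0.7]
opening: 0.021
grip_force: 97.5
```

jog_arm --steps '[{"delta_rot": [0,0,0],"linear": [0,0,0],"grip": 0.0},{"delta_rot": [0,0,0],"linear": [0,0,0],"grip": 0.0}]'

```text
t: 13.25
tool_pos: [0.4964, -0.0865, 0.0541]
tool_rot: [-2.287, -2.153, 0.001]
contact_force: [-3.2, 0.7, -1.3]
opening: 0.0209
grip_force: 97.4
```

Force at rest holds at 3–5 N, against about 0.7 N before, and the advance has lagged. That's the stop, felt gently. I'll back off, lift and carry the mallet home.

jog_arm --steps '[{"delta_rot": [0,0,0],"linear": [0,-0.001,0],"grip": 0.0},{"delta_rot": [0,0,0],"linear": [0,-0.002,0],"grip": 0.0},{"delta_rot": [0,0,0],"linear": [0,-0.005,0],"grip": 0.0},{"delta_rot": [0,0,0],"linear": [0,-0.007,0],"grip": 0.0},{"delta_rot": [0,0,0],"linear": [0,0,-0.01],"grip": 0.0},{"delta_rot": [0,0,0],"linear": [0,0,-0.02],"grip": 0.0},{"delta_rot": [0,0,0],"linear": [0,0,-0.02],"grip": 0.0},{"delta_rot": [0,0,0],"linear": [0,0,-0.019],"grip": 0.0},{"delta_rot": [0,0,0],"linear": [0,0,0],"grip": 0.0}]'

```text
t: 14.15
tool_pos: [0.4842, -0.0864, 0.1275]
tool_rot: [2.282, 2.149, 0.006]
contact_force: [0.1, -0.3, -1.5]
opening: 0.0209
grip_force: 97.4
```

jog_arm --steps '[{"delta_rot": [0,0,0],"linear": [0.02,0.002,0],"grip": 0.0},{"delta_rot": [0,0,0],"linear": [0.04,0.004,0],"grip": 0.0},{"delta_rot": [0,0,0],"linear": [0.045,0.005,0],"grip": 0.0},{"delta_rot": [0,0,0],"linear": [0.045,0.005,0],"grip": 0.0},{"delta_rot": [0,0,0],"linear": [0.045,0.005,0],"grip": 0.0},{"delta_rot": [0,0,0],"linear": [0.045,0.005,0],"grip": 0.0},{"delta_rot": [0,0,0],"linear": [0.045,0.005,0],"grip": 0.0},{"delta_rot": [0,0,0],"linear": [0.045,0.005,0],"grip": 0.0},{"delta_rot": [0,0,0],"linear": [0.03,0.003,0],"grip": 0.0},{"delta_rot": [0,0,0],"linear": [0.009,0.001,0],"grip": 0.0}]'

```text
t: 15.15
tool_pos: [0.5435, 0.2831, 0.1224]
tool_rot: [-2.283, -2.157, 0.0]
contact_force: [-0.5, -0.4, -0.8]
opening: 0.021
grip_force: 97.4
```

jog_arm --steps '[{"delta_rot": [0,0,-6],"linear": [0,0,0],"grip": 0.0},{"delta_rot": [0,0,-6],"linear": [0,0,0],"grip": 0.0},{"delta_rot": [0,0,-6],"linear": [0,0,0],"grip": 0.0},{"delta_rot": [0,0,-6.1],"linear": [0,0,0],"grip": 0.0},{"delta_rot": [0,0,0],"linear": [0,0,0],"grip": 0.0},{"delta_rot": [0,0,0],"linear": [0,0,0],"grip": 0.0}]'

```text
t: 15.75
tool_pos: [0.5437, 0.2796, 0.1228]
tool_rot: [-1.791, -2.581, 0.001]
contact_force: [-0.4, -0.3, -1.7]
opening: 0.0207
grip_force: 97.5
```

Run:
```python
from h import *
grab('top');P,im=cloud('top');z=P[...,2]
m=np.zeros((480,640),bool); m[205:268,345:385]=1; m&=(z>.04)&(z<.053)
q=P[m]; d=np.array([.998,-.061]); s=q[:,:2]@d; print('slide rear s',np.percentile(s,[0,1]),len(s),'orig rear s',np.array([533.8,-87])@d/1000-.060)
ims,_=grab('side'); cv2.imwrite('pics/s5.png',cv2.resize(ims[130:330,200:450],(800,600))[...,::-1])
go([.5438,.2802,.043],20.6)
```

```text
slide rear s [0.53163151 0.5329676 ] 413 orig rear s 0.47803939999999995
t 15.85 pos [0.5438 0.2799 0.123 ] turn [-0.02  0.01 -0.07] shift now [0.0003 0.0002 0.08  ] after turn [0.0003 0.0001 0.08  ] F [ 0.37  0.04 -1.17] M [-0.001 -0.064  0.008] open 0.021 97.5
```

View pics/s5.png

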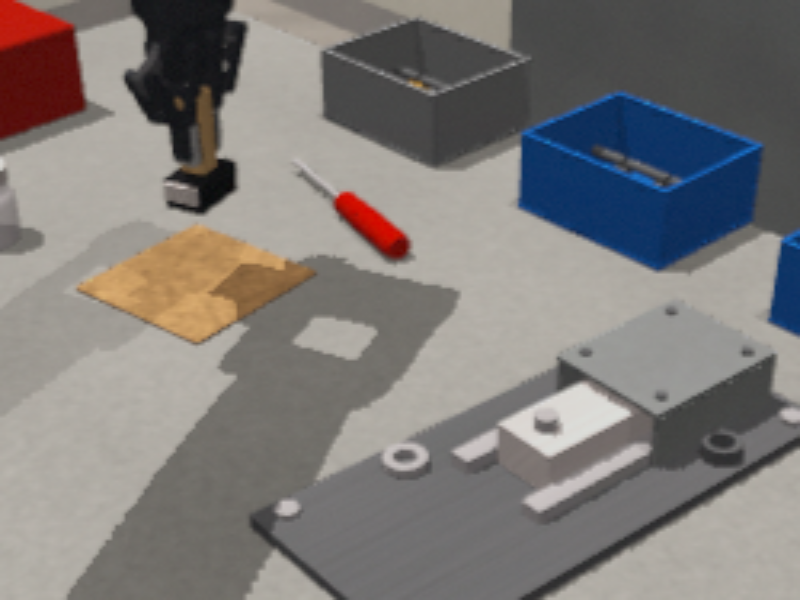

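The slide sits about 54 mm further in, with its pin at (545,418), and it is straight; the bystanders haven't moved. The mallet hangs upright over the mat at (200,185). I'll lower it gently.

jog_arm --steps '[{"delta_rot": [0,0,0],"linear": [0,0,0.02],"grip": 0.0},{"delta_rot": [0,0,0],"linear": [0,0,0.025],"grip": 0.0},{"delta_rot": [0,0,0],"linear": [0,0,0.02],"grip": 0.0},{"delta_rot": [0,0,0],"linear": [0,0,0.009],"grip": 0.0},{"delta_rot": [0,0,0],"linear": [0,0,0.003],"grip": 0.0},{"delta_rot": [0,0,0],"linear": [0,0,0.0015],"grip": 0.0},{"delta_rot": [0,0,0],"linear": [0,0,0.001],"grip": 0.0},{"delta_rot": [0,0,0],"linear": [0,0,0],"grip": 0.0},{"delta_rot": [0,0,0],"linear": [0,0,0],"grip": 0.0}]'

```text
t: 16.75
tool_pos: [0.5445, 0.2805, 0.0448]
tool_rot: [1.787, 2.583, 0.002]
contact_force: [0.1, 0.7, -1.7]
opening: 0.0212
grip_force: 97.5
```

jog_arm --steps '[{"delta_rot": [0,0,0],"linear": [0,0,0.0006],"grip": 0.0},{"delta_rot": [0,0,0],"linear": [0,0,0],"grip": 0.0},{"delta_rot": [0,0,0],"linear": [0,0,0],"grip": 0.0}]'

```text
t: 17.05
tool_pos: [0.5439, 0.2803, 0.0432]
tool_rot: [1.787, 2.583, 0.0]
contact_force: [-0.6, -0.4, -1.4]
opening: 0.0204
grip_force: 97.5
```

jog_arm --steps '[{"delta_rot": [0,0,0],"linear": [0,0,0.0004],"grip": 0.0},{"delta_rot": [0,0,0],"linear": [0,0,0],"grip": 0.0},{"delta_rot": [0,0,0],"linear": [0,0,0],"grip": 0.0}]'

```text
t: 17.35
tool_pos: [0.544, 0.2804, 0.0433]
tool_rot: [1.787, 2.584, 0.0]
contact_force: [-1.8, -0.2, 2.5]
opening: 0.0208
grip_force: 97.7
```

Touching the mat with about 4 N. Now I'll release slowly and rise.

jog_arm --steps '[{"delta_rot": [0,0,0],"linear": [0,0,0],"grip": 0.024},{"delta_rot": [0,0,0],"linear": [0,0,0],"grip": 0.03},{"delta_rot": [0,0,0],"linear": [0,0,0],"grip": 0.045},{"delta_rot": [0,0,0],"linear": [0,0,0],"grip": 0.065},{"delta_rot": [0,0,0],"linear": [0,0,0],"grip": 0.085},{"delta_rot": [0,0,0],"linear": [0,0,0],"grip": 0.085},{"delta_rot": [0,0,0],"linear": [0,0,0],"grip": 0.085},{"delta_rot": [0,0,0],"linear": [0,0,0],"grip": 0.085}]' --newtons 20

```text
t: 18.15
tool_pos: [0.5439, 0.2803, 0.0428]
tool_rot: [1.788, 2.583, 0.0]
contact_force: [-0.3, -0.6, -0.5]
opening: 0.0853
grip_force: 0.0
```

jog_arm --steps '[{"delta_rot": [0,0,0],"linear": [0,0,-0.01],"grip": 0.085},{"delta_rot": [0,0,0],"linear": [0,0,-0.03],"grip": 0.085},{"delta_rot": [0,0,0],"linear": [0,0,-0.04],"grip": 0.085},{"delta_rot": [0,0,0],"linear": [0,0,-0.04],"grip": 0.085},{"delta_rot": [0,0,0],"linear": [0,0,-0.04],"grip": 0.085},{"delta_rot": [0,0,0],"linear": [0,0,-0.03],"grip": 0.085},{"delta_rot": [0,0,0],"linear": [0,0,0],"grip": 0.085},{"delta_rot": [0,0,0],"linear": [0,0,0],"grip": 0.085}]'

```text
t: 18.95
tool_pos: [0.5443, 0.2805, 0.2345]
tool_rot: [1.787, 2.582, 0.003]
contact_force: [0.5, 0.4, -0.5]
opening: 0.0846
grip_force: 0.0
```

Run:
```python
from h import *
ims,_=grab('side'); cv2.imwrite('pics/s6.png',cv2.resize(ims[130:330,200:450],(800,600))[...,::-1])
go([.5438,.2802,.043],20.6)
```

```text
t 19.0 pos [0.5435 0.2802 0.2325] turn [-0.03  0.    0.04] shift now [-1.000e-04  4.000e-04  1.895e-01] after turn [-1.000e-04  3.000e-04  1.895e-01] F [-0.1   0.11 -0.  ] M [ 0.008 -0.003  0.019] open 0.085 0.0
```

View pics/s6.png

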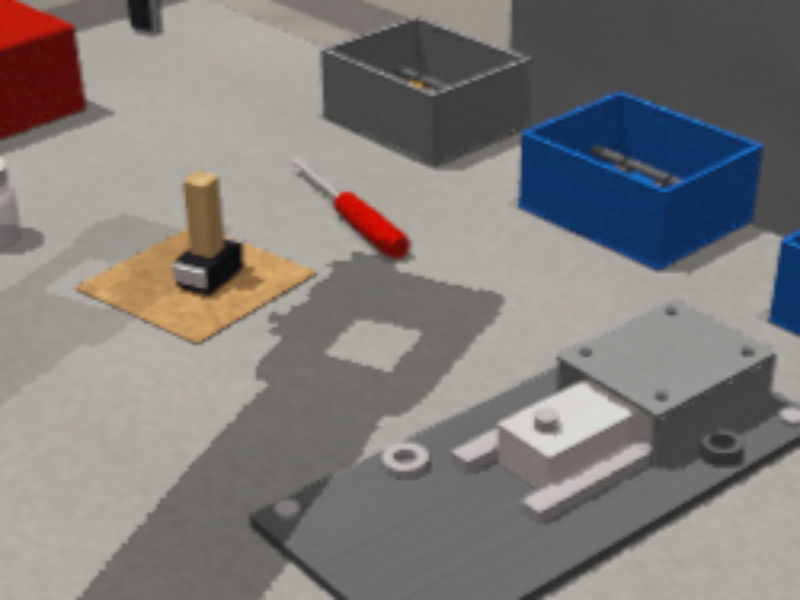

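The mallet stands upright on its mat at (207,235), the slide is in place with its pin at (545,418), and the gripper is clear of everything. I'll hand the job in.

```bash
python3 -c "
from station import ctrl
print(ctrl.finish_job())"
```

```text
the job is handed in; nothing more can be done
None
```

The slide was nudged about 54 mm until a steady 3–5 N at rest showed it bearing on the hidden stop, the mallet is back upright on its mat with the other things in view unmoved, and the job is handed in; the hand-in gave no verdict.

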